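Show the sample and its dish to the overhead camera

TASK

Show the overhead camera which sample goes into which dish: with the fingertips, point at the cap of the tube that stands alone in the rack (not the two side by side), from above and about 2 cm off it, and stay there for three seconds, then point at the middle of the round petri dish on its stand in the same way for three seconds. Then press the push button all the way down to take the record, and let it go. Touch nothing but the button and its box, do not point at either of the other two tubes, and leave everything standing where it is.

Things in the scene. Friction and masses are not known exactly. Their poses are not given: they have to be found in the camera images.
- lone_tube_cap (a point): centre of the top face of the cap of the tube that stands alone. Slim capped sample tube, 76 mm tall, cap 16 mm in diameter, loose and upright in a tube rack; cap top about 79 mm above the worktop. It stands in one row of the rack, towards one end; z is up along the tube
- pair_tube_1_cap (a point): centre of the cap's top of another, identical tube, one of two that stand in neighbouring holes (23 mm apart) of the rack's other row, towards the other end; about 52 mm from the lone tube. Not to be pointed at
- pair_tube_2_cap (a point): centre of the cap's top of the second tube of that pair, about 73 mm from the lone tube. Not to be pointed at
- tube_rack: low see-through white tube rack, 56 mm (x) by 140 mm (y), 61 mm high, two rows of six holes, loose, lying in any direction; origin at the centre of its underside
- dish_top (a point): centre of the top of the round lidded petri dish, 64 mm in diameter, 14 mm high, white, lying flat and loose on a low round grey stand (72 mm in diameter, 45 mm high, fixed to the worktop); about 58 mm above the worktop
- dish_stand: the fixed round grey stand under the petri dish, 72 mm in diameter, 45 mm high; origin at the centre of its underside
- trigger_top (a point): centre of the top of the push button, a round black button 32 mm in diameter on top of a small grey box (60 x 60 mm, 45 mm high) fixed to the worktop; about 67 mm above the worktop; it is pressed straight down
- trigger (a joint): travel of the push button in m: 0 released, 0.006 fully down; a spring brings it back up, about 5 N holds it fully down. It takes the record at 0.0045
- microscope: fixed furniture to the left of the work: a compound microscope, 413 mm tall; origin at the middle of its underside. Its head and eyepieces, 290 to 413 mm above the worktop, overhang towards the robot to about 215 mm before the origin, where a forearm or upper arm that leans far forward can strike them; leaning the tool so that the fingertips point outward from the robot keeps the arm back
- dropper_bottle: bystander: small clear dropper bottle, 26 mm in diameter, 70 mm tall; origin at the centre of its underside
- sample_cup: bystander: cup with a screw lid, 61 mm in diameter, 68 mm tall; origin at the centre of its underside
- coverslip_box: bystander: small white square box, 34 x 34 x 20 mm; origin at the centre of its underside
- tally_counter: bystander: round hand tally counter with a plunger, 54 x 45 x 18 mm; origin at the centre of its underside
Things that resemble listed ones, but are neither listed nor needed, are in the scene too. What is shaped like the part that bears dish_top but blue is not meant.

How it is judged (in metres and radians):
On the way, in this order (a step that is already met when the one before it is completed fails the run):
1. the fingertips point at the lone tube's cap from just above it and dwell (horizontal distance between the grasp point and lone_tube_cap below 0.022 m and z of the grasp point in the frame of lone_tube_cap between 0.02 and 0.07 m), for 2 s.
2. the fingertips point at the middle of the petri dish from just above it and dwell (horizontal distance between the grasp point and dish_top below 0.028 m and z of the grasp point in the frame of dish_top between 0.02 and 0.07 m), for 2 s.
3. the button is pressed down (value of joint trigger above 0.0045 m and contact force between the fingers and trigger above 0.5 N), for 0.05 s.
At the end, for the whole second after the job is handed in: After both pointings and the press, in that order, the button is up again (less than 1.5 mm down), and tubes, rack, dish and bystanders are within 12 mm of where they stood, the tubes upright (within 0.2 rad) and the rack at rest (value of joint trigger below 0.0015 m and distance of each of lone_tube_cap, pair_tube_1_cap, pair_tube_2_cap, tube_rack, dish_top, dropper_bottle, sample_cup, coverslip_box, tally_counter from where it was at the start of the episode below 0.012 m and angle between each of lone_tube_cap, pair_tube_1_cap, pair_tube_2_cap's own z axis and vertical below 0.2 rad and linear speed of tube_rack below 0.02 m/s); the robot touches nothing.
It fails at once if the robot touches a tube, the rack, the dish, its stand or the microscope (contact force between any of the arm, the fingers and lone_tube above 0.2 N or contact force between any of the arm, the fingers and pair_tube_1 above 0.2 N or contact force between any of the arm, the fingers and pair_tube_2 above 0.2 N or contact force between any of the arm, the fingers and tube_rack above 0.2 N or contact force between any of the arm, the fingers and petri_dish above 0.2 N or contact force between any of the arm, the fingers and dish_stand above 0.2 N or contact force between any of the arm, the fingers and microscope above 0.2 N).
It fails at once if the robot touches a bystander (contact force between any of the arm, the fingers and dropper_bottle above 0.2 N or contact force between any of the arm, the fingers and sample_cup above 0.2 N or contact force between any of the arm, the fingers and coverslip_box above 0.2 N or contact force between any of the arm, the fingers and tally_counter above 0.2 N).
It fails at once if a tube, the rack, the dish or a bystander is moved by more than 15 mm (distance of any of lone_tube_cap, pair_tube_1_cap, pair_tube_2_cap, tube_rack, dish_top, dropper_bottle, sample_cup, coverslip_box, tally_counter from where it was at the start of the episode above 0.015 m).
It fails at once if the fingertips point at one of the other two tubes from just above it (within 10 mm sideways, grasp point less than 55 mm above its cap) ((horizontal distance between the grasp point and pair_tube_1_cap below 0.01 m and z of the grasp point in the frame of pair_tube_1_cap between 0 and 0.055 m) or (horizontal distance between the grasp point and pair_tube_2_cap below 0.01 m and z of the grasp point in the frame of pair_tube_2_cap between 0 and 0.055 m)).
It also fails if it takes over 51 s, if anything falls off the work surface, if the arm or the gripper's body presses on something with over 40 N, if the wrist force passes 120 N, or if a joint passes its speed limit or range.

ROBOT

A 6-joint arm with a two-finger parallel gripper is mounted at the origin on a cart in front of the work surface, level with it; the furniture and walls round the work are solid. World frame = base frame: x ahead of the robot, y to its left, z up, the work surface at z = 0. Lengths are in mm, angles in rad, forces in N, time in s.
With the tool pointing down it reaches from about 300 to 875 mm from the base axis. Payload 4.2 kg.
Tool frame: the origin (TCP) lies at the very end of the fingers, on their centre line; the grasp point (between the pads) lies 19 mm behind it (r.hold_point_z is the distance from the TCP to the grasp point, in mm); z points along the fingers, y is the line along which they close (so a half turn about z gives the same grasp; the last joint's range is limited). The gripper opens to 85 mm and grips with 20 to 120 N. Pads are 22 mm wide; open, the fingers measure 114 mm over their backs; the gripper's body (76 mm by 85 mm) begins 54 mm behind the grasp point. The pads swing forward as they close: fully open they stand 13 mm farther back than shut.
Start: joints at [-1.126, 0.32, 1.565, -0, 1.257, -0.02], TCP at [257.746, -514.014, 208.238] pointing down, gripper open.
Joint ranges: [-3.11, 3.11], [-0.84, 2.01], [0.21, 2.61], [-1.34, 4.49], [0.05, 2.63], [-2.56, 2.56]. Speed limits (rad/s): [2.57, 2.57, 3.14, 3.14, 3.14, 3.14].

INTERFACE

Orientations are given as a unit quaternion [x, y, z, w].
In Python, from rig import monitor, optics, hand_in, r gives the robot as it stands. The module is installed in compiled form; this text tells all that it offers.
- The arm moves only by the tool carry_out, never from a script. Its argument "series" is one flat list of numbers, 6 for each row, row after row: the shift along the tool's x, y, z in units of 0.08 m (1.0 is 0.08 m), then the turn, a rotation vector about the tool's x, y, z in units of 0.1 rad (1.0 is 0.1 rad). In form: [x, y, z, wx, wy, wz, x, y, z, wx, wy, wz, ...]. A call has 1 to 8 rows; each row shifts and turns the commanded pose from where the row before left it, along the tool's axes as they then stand; what a row does not reach is not made up. A row lasts 1/10 s, in which the tool goes at most 50 mm and 8.59 degrees, less where a joint would pass 70% of its speed; a pose out of reach is approached as far as the arm can. A call with a number of a shift or a turn outside -1 to 1 is refused whole. A call with a gripper value outside its range is refused whole. "grip" is the opening, from 0 (shut) to 1 (fully open), set as the call begins (left out, the last holds). The fingers move at their own pace and stop on an object; the grip force is fixed at half the most. Time passes only in rows, so rows that do not move let the fingers close. It gives the time, the measured TCP pose, the force, the opening and the grip force at its end, in the units of the state.
- monitor.get_obs(): the state, without advancing time (a new reading comes with each control period).
- optics.camera(name): name is "scene" or "top" or "wrist"; returns a dict with "frame" (384x512x3 uint8, red, green, blue), "fx", "fy", "cx", "cy" (pixels), "world_from_camera" (4x4, takes a point from camera to world coordinates). Camera axes: x right, y down, z forward; pixel columns grow to the right and rows downward; lengths in mm; the calibration is good to about 2 mm. A picture is of the moment at which its call begins. There is no depth.
- hand_in(): hands the job in; it is judged then, once.
Trained networks look in a picture, given as the dict that the camera call returned (one of the last four; its "shot" number tells which), for a name from the list of things; names that differ only in an ending like _2 or _b are one class to them, and where a whole thing is asked for, a point or a joint stands for the part that bears it (a point fixed in the world has none). Each returns a list of dicts, best first, with "p" (0 to 1); they miss things now and then, are a little off and sometimes report something else, mostly with a low value. They report only what shows in the picture. A call takes as long as a camera call. They do not tell look-alikes from the thing itself.
- optics.outline_of(picture, thing): "mask" (384x512 bool, what is visible of it) and "pixel" ([column, row] in pixels, amid what is visible of it).
The state is a dict: "clock": time; "joints": joint angles; "qd": joint speeds; "effort": joint torques, N m; "ee_pos": TCP position; "ee_rot": TCP orientation; "force": force on the tool from outside, world axes, zero at the start; "ft_torque": the same for the moment, N m; "finger_gap": finger opening in mm; "gripper_force": force on a finger pad.
Only numpy, scipy, OpenCV 4.12 (cv2) and the standard library are available. Lean on these libraries where they do the work, as an engineer would, in place of code of your own. Each camera call takes 0.05 s, during which the arm holds its last target. There are 200 camera calls.

## Working session

There is one attempt and no reset: what is moved stays moved. The work goes in short steps, Python scripts to look and compute and a tool call to move; the robot and the scene stay as the last step left them, time stands still between calls to the robot, and variables do not carry over. Pictures are saved under pics/ and viewed, at most 10 in all, crops included, and the job is handed in when it is done.

Besides the shell and the picture viewer there is one more tool, called as name(argument=value, ...), one argument or row to a line, values as JSON. carry_out: Moves the arm, as the interface text tells. Shifts and turns lie within -1 to 1; 1 stands for 0.08 m of shift or 0.1 rad of turn. Its arguments: {"type":"object","properties":{"series":{"type":"array"},"grip":{"type":"number"}},"required":["series"]}

```bash
mkdir -p pics; cat > h.py <<'E'
import numpy as np, cv2
from rig import monitor, optics, hand_in, r
def ray(p,px):
    d=np.array([(px[0]-p["cx"])/p["fx"],(px[1]-p["cy"])/p["fy"],1.]);T=np.array(p["world_from_camera"])
    return T[:3,3],T[:3,:3]@d
def atz(p,px,z):
    o,d=ray(p,px);return o+d*(z-o[2])/d[2]
def tri(obs):
    A=np.zeros((3,3));b=np.zeros(3)
    for p,px in obs:
        o,d=ray(p,px);d=d/np.linalg.norm(d);M=np.eye(3)-np.outer(d,d);A+=M;b+=M@o
    return np.linalg.solve(A,b)
def save(p,n): cv2.imwrite("pics/"+n,p["frame"][:,:,::-1])
E
python3 - <<'E'
from h import *
t=optics.camera("top");s=optics.camera("scene")
save(t,"top.png");save(s,"scene.png")
for n,z in [("lone_tube_cap",79),("tube_rack",61),("dish_top",58),("dish_stand",45),("trigger_top",67),("microscope",300),("dropper_bottle",70),("sample_cup",68),("coverslip_box",20),("tally_counter",18)]:
    for nm,p in(("top",t),("scene",s)):
        for o in optics.outline_of(p,n):
            print(n,nm,round(o["p"],2),np.round(o["pixel"]),o["mask"].sum(),np.round(atz(p,o["pixel"],z)))
print(monitor.get_obs()["clock"],monitor.get_obs()["ee_rot"],t["world_from_camera"])
E
```

```text
lone_tube_cap top 0.28 [245. 234.] 64 [ 358. -287.   79.]
lone_tube_cap scene 0.56 [221. 206.] 69 [ 507. -240.   79.]
tube_rack top 0.62 [242. 177.] 1523 [ 482. -278.   61.]
tube_rack scene 0.74 [240. 204.] 1827 [ 477. -270.   61.]
tube_rack scene 0.65 [242. 144.] 211 [ 545. -422.   61.]
dish_top top 0.96 [358. 267.] 660 [ 296. -524.   58.]
dish_top top 0.66 [316. 231.] 614 [ 369. -437.   58.]
dish_top scene 0.94 [308. 173.] 458 [ 369. -409.   58.]
dish_top scene 0.58 [352. 157.] 422 [ 292. -495.   58.]
dish_top scene 0.55 [298. 205.] 642 [ 361. -320.   58.]
dish_stand top 0.46 [245. 237.] 41 [ 355. -285.   45.]
dish_stand scene 0.71 [295. 224.] 376 [ 351. -282.   45.]
trigger_top top 0.7 [214. 232.] 194 [ 363. -221.   67.]
trigger_top scene 0.73 [280. 245.] 184 [ 360. -214.   67.]
trigger_top scene 0.17 [217. 154.] 724 [ 582. -365.   67.]
dropper_bottle top 0.73 [248. 174.] 47 [ 488. -289.   70.]
dropper_bottle top 0.49 [317. 147.] 145 [ 548. -438.   70.]
dropper_bottle top 0.35 [259. 131.] 199 [ 583. -312.   70.]
dropper_bottle scene 0.6 [243. 146.] 170 [ 535. -410.   70.]
sample_cup scene 0.89 [216. 155.] 685 [ 584. -362.   68.]
sample_cup scene 0.36 [295. 205.] 631 [ 364. -312.   68.]
coverslip_box top 0.78 [259. 130.] 233 [ 600. -313.   20.]
tally_counter scene 0.72 [258. 164.] 213 [ 498. -411.   18.]
1.1 [9.73116678e-01 2.30312656e-01 4.96438485e-05 9.40358717e-05] [[ 1.77767373e-02 -9.91679425e-01  1.27498649e-01  3.28178390e+02]
 [-9.99730205e-01 -1.57229210e-02  1.70969962e-02 -3.14006194e+02]
 [-1.49500881e-02 -1.27768180e-01 -9.91691377e-01  9.08325079e+02]
 [ 0.00000000e+00  0.00000000e+00  0.00000000e+00  1.00000000e+00]]
```

View pics/top.png

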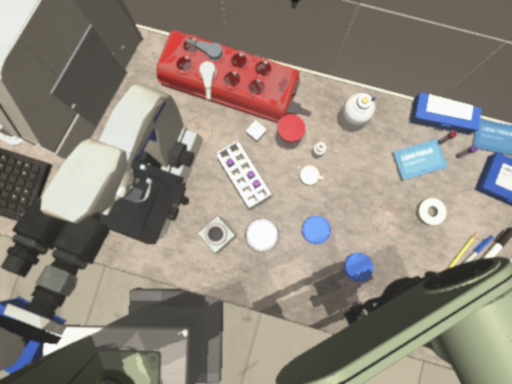

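View pics/scene.png

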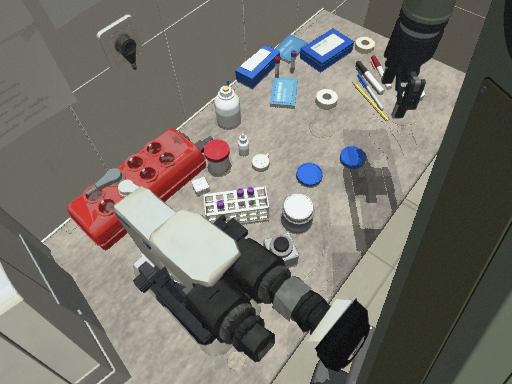

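The white dish is at top (262,235) and scene (298,205), and the button is at top (215,234). The rack is at top (243,175) with purple caps, and the blue dishes are decoys. Next I'll segment the purple caps and triangulate.

```bash
python3 - <<'E'
from h import *
P={}
for n,box in(("top",(205,130,285,215)),("scene",(195,175,280,235))):
    p=optics.camera(n);P[n]=p
    hsv=cv2.cvtColor(p["frame"],cv2.COLOR_RGB2HSV)
    m=((hsv[:,:,0]>125)&(hsv[:,:,0]<165)&(hsv[:,:,1]>70)).astype(np.uint8)
    k=np.zeros_like(m);x0,y0,x1,y1=box;k[y0:y1,x0:x1]=m[y0:y1,x0:x1]
    N,_,st,c=cv2.connectedComponentsWithStats(k)
    for i in range(1,N):
        if st[i,4]>5: print(n,st[i],np.round(c[i],1),np.round(atz(p,c[i],75)))
a=P["top"]["frame"][120:260,190:300];b=P["scene"]["frame"][160:265,195:330]
f=lambda im:cv2.resize(im,(400,400*im.shape[0]//im.shape[1]),interpolation=cv2.INTER_CUBIC)
a,b=f(a),f(b);h=max(len(a),len(b));o=np.zeros((h,800,3),np.uint8);o[:len(a),:400]=a;o[:len(b),400:]=b
cv2.imwrite("pics/crop.png",o[:,:,::-1])
for z in(58,):
  print(tri([(P["top"],(262,235)),(P["scene"],(298,203))]))
print(tri([(P["top"],(214.5,233.5)),(P["scene"],(281,244))]), P["top"]["fx"],P["scene"]["fx"])
E
```

```text
top [227 159   6   6  24] [229.7 161.6] [ 513. -251.   75.]
top [248 172   5   5  22] [250.1 173.9] [ 487. -295.   75.]
top [254 181   5   5  21] [256. 183.] [ 467. -308.   75.]
scene [247 187   7   8  44] [250.4 190.4] [ 467. -303.   75.]
scene [237 188   6   9  46] [239.7 192. ] [ 486. -290.   75.]
scene [217 200   7   9  49] [219.8 204.1] [ 512. -246.   75.]
[ 360.00166072 -321.77207657   65.31259727]
[ 359.70904386 -220.9533226    57.74061904] 398.39394831440615 386.15447896867346
```

View pics/crop.png

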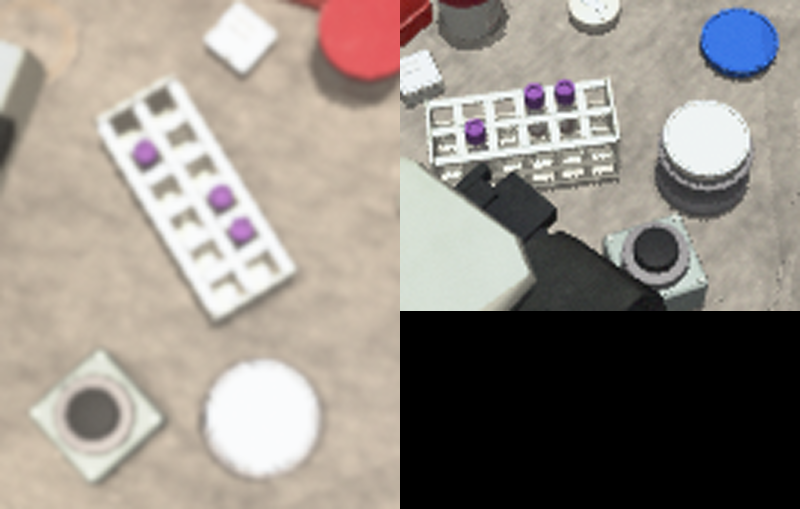

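```bash
cat >> h.py <<'E'
from scipy.spatial.transform import Rotation as R
def lean(t,u,yaw):
    "tool-down at world yaw of tool x, then lean so z tips by t toward u"
    b=R.from_euler("z",yaw)*R.from_euler("x",np.pi); u=np.array(u)/np.hypot(*u)
    return R.from_rotvec(t*np.cross([0,0,-1],[u[0],u[1],0]))*b
def plan(pos,rot,step=40,turn=.09,slow=0):
    o=monitor.get_obs();p=np.array(o["ee_pos"],float);q=R.from_quat(o["ee_rot"]);pos=np.array(pos,float)
    n=int(max(np.ceil(np.linalg.norm(pos-p)/step),np.ceil((q.inv()*rot).magnitude()/turn),slow,1));out=[]
    for i in range(n):
        d=q.inv().apply(pos-p)/(n-i)/80;w=(q.inv()*rot).as_rotvec()/(n-i)/.1
        d,w=np.round(d,2),np.round(w,2);p=p+q.apply(d*80);q=q*R.from_rotvec(w*.1);out.append(list(map(float,[*d,*w])))
    for i in range(0,n,8): print(sum(out[i:i+8],[]))
    print("end",np.round(p,1))
E
python3 - <<'E'
from h import *
o=monitor.get_obs();q=R.from_quat(o["ee_rot"])
w=optics.camera("wrist");T=np.array(w["world_from_camera"]);print(np.round(q.inv().apply(T[:3,3]-o["ee_pos"])),np.round(q.inv().apply(T[:3,2]),2))
yaw=2*np.arctan2(.2303,.9731)+.45
plan((490,-290,190),lean(.5,(.85,.5),yaw))
E
```

```text
[  66.    0. -166.] [-0.26 -0.    0.96]
[0.43, -0.13, 0.03, -0.09, 0.55, -0.49, 0.43, -0.11, 0.05, -0.09, 0.55, -0.49, 0.43, -0.09, 0.07, -0.09, 0.55, -0.49, 0.43, -0.07, 0.09, -0.09, 0.56, -0.49, 0.43, -0.05, 0.12, -0.09, 0.55, -0.49, 0.43, -0.03, 0.14, -0.09, 0.56, -0.49, 0.42, -0.02, 0.16, -0.09, 0.55, -0.49, 0.41, 0.0, 0.19, -0.08, 0.56, -0.49]
[0.4, 0.03, 0.21, -0.09, 0.55, -0.48]
end [ 490.3 -290.   189.9]
```

carry_out(
  series=[0.43, -0.13, 0.03, -0.09, 0.55, -0.49, 0.43, -0.11, 0.05, -0.09, 0.55, -0.49, 0.43, -0.09, 0.07, -0.09, 0.55, -0.49, 0.43, -0.07, 0.09, -0.09, 0.56, -0.49, 0.43, -0.05, 0.12, -0.09, 0.55, -0.49, 0.43, -0.03, 0.14, -0.09, 0.56, -0.49],
  grip=0,
)

```text
clock: 1.85
ee_pos: [413.9, -364.7, 196.0]
ee_rot: [0.915, 0.367, 0.167, -0.012]
force: [-0.1, 0.3, -1.1]
finger_gap: 0.6
gripper_force: 0.0
```

```bash
python3 - <<'E'
from h import *
o=monitor.get_obs();print(o["clock"],np.round(o["ee_pos"]),np.round(o["joints"],2),np.round(o["force"],1))
t=optics.camera("top");s=optics.camera("scene");w=optics.camera("wrist")
im=np.vstack([np.hstack([t["frame"],s["frame"]]),np.hstack([w["frame"],0*w["frame"]])])
cv2.imwrite("pics/m1.png",cv2.resize(im,(800,600),interpolation=cv2.INTER_AREA)[:,:,::-1])
E
```

```text
1.85 [ 414. -365.  196.] [-0.95  0.25  1.74  0.37  1.11 -0.3 ] [-0.1  0.3 -1.1]
```

View pics/m1.png

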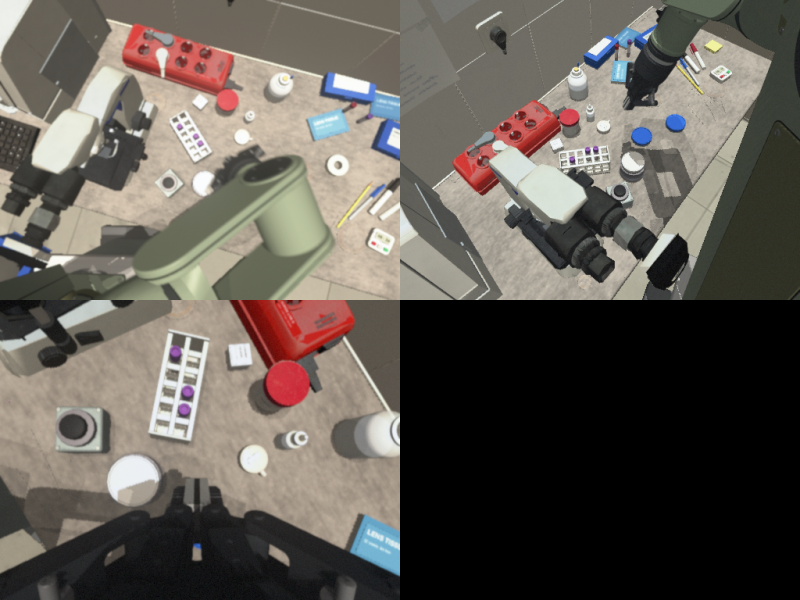

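The wrist view shows the lone cap near (224,68) in full-picture pixels, the dish at (170,230) and the button at (93,164). The arm is well clear of the microscope, so I'll triangulate using wrist and top.

```bash
python3 - <<'E'
from h import *
t=optics.camera("top");w=optics.camera("wrist")
hsv=cv2.cvtColor(w["frame"],cv2.COLOR_RGB2HSV)
m=((hsv[:,:,0]>125)&(hsv[:,:,0]<165)&(hsv[:,:,1]>70)).astype(np.uint8)
N,_,st,c=cv2.connectedComponentsWithStats(m)
for i in range(1,N):
    if st[i,4]>30: print(st[i],np.round(c[i]),np.round(atz(w,c[i],76)))
    if st[i,4]>30 and c[i][1]<85: print("LONE",tri([(t,(229.7,161.6)),(w,c[i])]))
for n,tp in(("dish_top",(262,235)),("trigger_top",(214.5,233.5))):
    for o in optics.outline_of(w,n): print(n,o["p"],np.round(o["pixel"]),o["mask"].sum(),tri([(t,tp),(w,o["pixel"])]))
plan((498,-259,190),lean(.5,(.85,.5),2*np.arctan2(.2303,.9731)+.45))
E
```

```text
[216  55  13  19 199] [222.  64.] [ 513. -250.   76.]
LONE [ 511.75043732 -251.14850302   80.12617614]
[231 107  15  16 183] [238. 114.] [ 487. -295.   76.]
[227 130  15  15 180] [234. 137.] [ 468. -307.   76.]
dish_top 0.65 [164. 232.] 3274 [ 357.91114417 -321.83377472   75.63767393]
dish_top 0.58 [196. 212.] 520 [ 370.8657027  -320.65396808 -218.55379118]
trigger_top 0.81 [ 91. 156.] 980 [ 360.61658344 -220.99793846   64.07797738]
[0.4, -0.07, 0.14, -0.06, 0.42, -0.37, 0.39, -0.05, 0.16, -0.06, 0.42, -0.37, 0.39, -0.04, 0.18, -0.06, 0.42, -0.36, 0.38, -0.03, 0.2, -0.07, 0.41, -0.37]
end [ 498.  -259.2  189.6]
```

carry_out(
  series=[0.4, -0.07, 0.14, -0.06, 0.42, -0.37, 0.39, -0.05, 0.16, -0.06, 0.42, -0.37, 0.39, -0.04, 0.18, -0.06, 0.42, -0.36, 0.38, -0.03, 0.2, -0.07, 0.41, -0.37, 0, 0, 0, 0, 0, 0],
)

```text
clock: 2.7
ee_pos: [498.3, -256.4, 188.8]
ee_rot: [0.869, 0.429, 0.247, -0.02]
force: [-0.2, 0.2, 0.3]
finger_gap: 0.3
gripper_force: 0.0
```

```bash
python3 - <<'E'
from h import *
o=monitor.get_obs();print(o["clock"],np.round(o["ee_pos"]),np.round(o["joints"],2),np.round(o["force"],1))
plan((516,-247,101),lean(.5,(.85,.5),2*np.arctan2(.2303,.9731)+.45),step=16)
s=optics.camera("scene");t=optics.camera("top")
cv2.imwrite("pics/m2.png",cv2.resize(np.hstack([t["frame"],s["frame"]]),(800,300),interpolation=cv2.INTER_AREA)[:,:,::-1])
E
```

```text
2.7 [ 498. -256.  189.] [-0.78  0.24  1.84  0.58  1.01 -0.44] [-0.2  0.2  0.3]
[-0.05, -0.02, 0.18, -0.01, -0.0, 0.0, -0.05, -0.02, 0.18, -0.0, -0.0, 0.0, -0.05, -0.02, 0.18, -0.01, -0.01, 0.0, -0.05, -0.01, 0.18, -0.0, -0.0, 0.0, -0.05, -0.02, 0.18, -0.01, -0.01, 0.01, -0.04, -0.01, 0.18, -0.0, -0.0, 0.0]
end [ 516.1 -247.2  101.2]
```

View pics/m2.png

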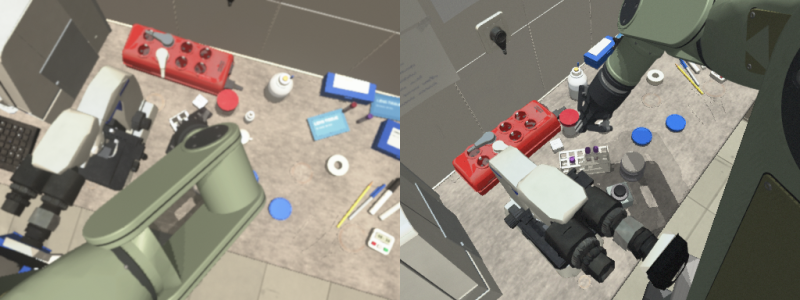

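The arm stays right of the microscope with clearance. Descending to the lone cap.

carry_out(
  series=[-0.05, -0.02, 0.18, 0, 0, 0, -0.05, -0.02, 0.18, 0, 0, 0, -0.05, -0.02, 0.18, 0, 0, 0, -0.05, -0.01, 0.18, 0, 0, 0, -0.05, -0.02, 0.18, 0, 0, 0, -0.04, -0.01, 0.18, 0, 0, 0, 0, 0, 0, 0, 0, 0, 0, 0, 0, 0, 0, 0],
)

```text
clock: 3.6
ee_pos: [516.1, -249.8, 102.0]
ee_rot: [0.869, 0.428, 0.247, -0.019]
force: [0.5, 0.0, -0.3]
finger_gap: -0.1
gripper_force: 0.0
```

```bash
python3 - <<'E'
from h import *
o=monitor.get_obs();q=R.from_quat(o["ee_rot"]);print(np.round(o["ee_pos"]),"grasp",o["ee_pos"]-q.apply([0,0,r.hold_point_z]),np.round(o["force"],1))
w=optics.camera("wrist");s=optics.camera("scene")
cv2.imwrite("pics/m3.png",cv2.resize(np.hstack([w["frame"],s["frame"]]),(800,300),interpolation=cv2.INTER_AREA)[:,:,::-1])
E
```

```text
[ 516. -250.  102.] grasp [ 508.34997585 -254.31484658  118.39748068] [ 0.5  0.  -0.3]
```

View pics/m3.png

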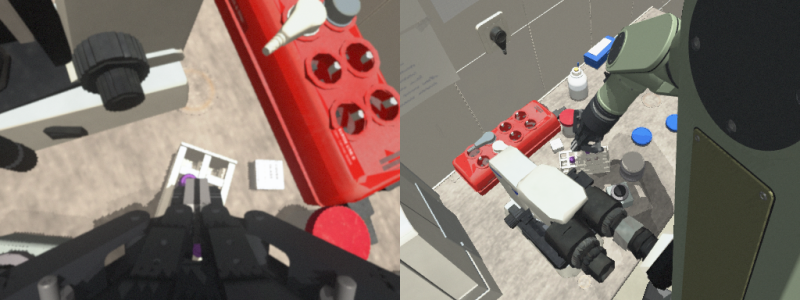

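The fingertips (195,190) sit right over the lone purple cap (187,180). Now dwelling.

carry_out(
  series=[0, 0, 0, 0, 0, 0, 0, 0, 0, 0, 0, 0, 0, 0, 0, 0, 0, 0, 0, 0, 0, 0, 0, 0, 0, 0, 0, 0, 0, 0, 0, 0, 0, 0, 0, 0, 0, 0, 0, 0, 0, 0, 0, 0, 0, 0, 0, 0],
)

```text
clock: 4.5
ee_pos: [516.0, -249.1, 101.8]
ee_rot: [0.869, 0.428, 0.247, -0.019]
force: [-0.3, 0.3, -1.4]
finger_gap: 0.4
gripper_force: 0.0
```

carry_out(
  series=[0, 0, 0, 0, 0, 0, 0, 0, 0, 0, 0, 0, 0, 0, 0, 0, 0, 0, 0, 0, 0, 0, 0, 0, 0, 0, 0, 0, 0, 0, 0, 0, 0, 0, 0, 0, 0, 0, 0, 0, 0, 0, 0, 0, 0, 0, 0, 0],
)

```text
clock: 5.3
ee_pos: [516.1, -249.1, 101.9]
ee_rot: [0.869, 0.428, 0.247, -0.019]
force: [-0.5, -0.5, 0.8]
finger_gap: -0.1
gripper_force: 0.0
```

carry_out(
  series=[0, 0, 0, 0, 0, 0, 0, 0, 0, 0, 0, 0, 0, 0, 0, 0, 0, 0, 0, 0, 0, 0, 0, 0, 0, 0, 0, 0, 0, 0, 0, 0, 0, 0, 0, 0, 0, 0, 0, 0, 0, 0, 0, 0, 0, 0, 0, 0],
)

```text
clock: 6.1
ee_pos: [516.0, -249.1, 101.9]
ee_rot: [0.869, 0.428, 0.247, -0.019]
force: [0.1, -0.4, 0.3]
finger_gap: 0.1
gripper_force: 0.0
```

carry_out(
  series=[0, 0, 0, 0, 0, 0, 0, 0, 0, 0, 0, 0, 0, 0, 0, 0, 0, 0, 0, 0, 0, 0, 0, 0, 0, 0, 0, 0, 0, 0, 0, 0, 0, 0, 0, 0, 0, 0, 0, 0, 0, 0, 0, 0, 0, 0, 0, 0],
)

```text
clock: 6.9
ee_pos: [516.0, -249.1, 101.9]
ee_rot: [0.869, 0.428, 0.247, -0.019]
force: [0.9, 0.6, -0.8]
finger_gap: 0.1
gripper_force: 0.0
```

```bash
python3 - <<'E'
from h import *
plan((470,-290,190),lean(.5,(.85,.5),2*np.arctan2(.2303,.9731)+.45),step=25)
E
```

```text
[-0.04, 0.02, -0.27, -0.0, -0.0, 0.0, -0.03, 0.02, -0.26, -0.0, -0.0, 0.0, -0.04, 0.02, -0.27, -0.0, -0.0, 0.0, -0.03, 0.01, -0.26, -0.0, -0.01, 0.0, -0.04, 0.02, -0.27, -0.0, -0.0, 0.01]
end [ 470.1 -290.2  190.1]
```

carry_out(
  series=[-0.04, 0.02, -0.27, 0, 0, 0, -0.03, 0.02, -0.26, 0, 0, 0, -0.04, 0.02, -0.27, 0, 0, 0, -0.03, 0.01, -0.26, 0, 0, 0, -0.04, 0.02, -0.27, 0, 0, 0],
)

```text
clock: 7.4
ee_pos: [469.6, -290.3, 190.8]
ee_rot: [0.869, 0.428, 0.247, -0.019]
force: [0.7, 0.3, -0.2]
finger_gap: -0.0
gripper_force: 0.0
```

```bash
python3 - <<'E'
from h import *
plan((362,-321,150),lean(.35,(.85,.5),2*np.arctan2(.2303,.9731)+.45),step=25)
E
```

```text
[-0.24, -0.17, -0.04, 0.11, -0.28, 0.0, -0.24, -0.17, -0.03, 0.11, -0.28, 0.0, -0.24, -0.17, -0.02, 0.11, -0.28, 0.0, -0.24, -0.18, -0.02, 0.11, -0.28, 0.0, -0.24, -0.18, -0.01, 0.11, -0.28, 0.01]
end [ 361.8 -320.5  150.4]
```

carry_out(
  series=[-0.24, -0.17, -0.04, 0.11, -0.28, 0, -0.24, -0.17, -0.03, 0.11, -0.28, 0, -0.24, -0.17, -0.02, 0.11, -0.28, 0, -0.24, -0.18, -0.02, 0.11, -0.28, 0, -0.24, -0.18, -0.01, 0.11, -0.28, 0, 0, 0, 0, 0, 0, 0],
)

```text
clock: 8.0
ee_pos: [360.8, -320.1, 149.1]
ee_rot: [0.884, 0.434, 0.173, -0.013]
force: [-0.1, -0.5, 0.2]
finger_gap: -0.2
gripper_force: 0.0
```

```bash
python3 - <<'E'
from h import *
o=monitor.get_obs();print(np.round(o["ee_pos"]),np.round(o["joints"],2))
plan((363,-320,82),lean(.35,(.85,.5),2*np.arctan2(.2303,.9731)+.45),step=14)
w=optics.camera("wrist");s=optics.camera("scene")
for z,n in((67,"trigger_top"),(58,"dish_top")):
    for x in optics.outline_of(w,n): print(n,x["p"],np.round(x["pixel"]),np.round(atz(w,x["pixel"],z)))
cv2.imwrite("pics/m4.png",cv2.resize(np.hstack([w["frame"],s["frame"]]),(800,300),interpolation=cv2.INTER_AREA)[:,:,::-1])
E
```

```text
[ 361. -320.  149.] [-0.99  0.21  1.94  0.41  1.02 -0.56]
[-0.05, -0.02, 0.16, -0.0, 0.0, -0.0, -0.05, -0.02, 0.16, -0.0, 0.0, -0.0, -0.05, -0.02, 0.16, -0.0, 0.0, -0.0, -0.05, -0.01, 0.16, -0.0, 0.0, -0.01, -0.05, -0.02, 0.16, -0.01, 0.0, -0.0]
end [ 362.8 -319.7   81.7]
trigger_top 0.67 [162. 128.] [ 359. -220.   67.]
trigger_top 0.16 [202. 211.] [ 343. -293.   67.]
dish_top 0.88 [232. 221.] [ 357. -316.   58.]
dish_top 0.37 [310. 277.] [ 380. -398.   58.]
```

View pics/m4.png

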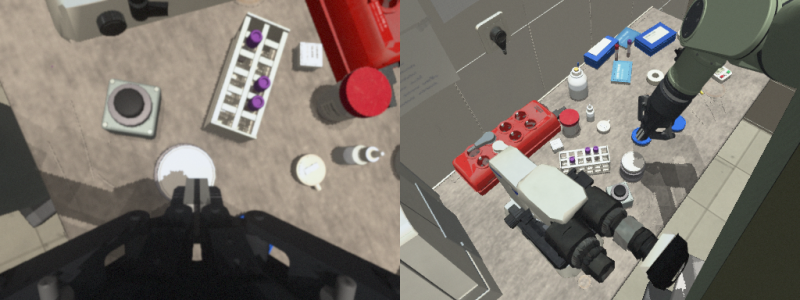

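The dish sits under the fingertips, around (185,175) in the left panel, and the button is at (128,103), both matching the estimates. Descending and dwelling.

carry_out(
  series=[-0.05, -0.02, 0.16, 0, 0, 0, -0.05, -0.02, 0.16, 0, 0, 0, -0.05, -0.02, 0.16, 0, 0, 0, -0.05, -0.01, 0.16, 0, 0, 0, -0.05, -0.02, 0.16, 0, 0, 0, 0, 0, 0, 0, 0, 0, 0, 0, 0, 0, 0, 0],
)

```text
clock: 8.9
ee_pos: [365.1, -320.2, 82.6]
ee_rot: [0.883, 0.435, 0.174, -0.013]
force: [0.1, -0.3, 1.1]
finger_gap: 0.1
gripper_force: 0.0
```

carry_out(
  series=[0, 0, 0, 0, 0, 0, 0, 0, 0, 0, 0, 0, 0, 0, 0, 0, 0, 0, 0, 0, 0, 0, 0, 0, 0, 0, 0, 0, 0, 0, 0, 0, 0, 0, 0, 0, 0, 0, 0, 0, 0, 0, 0, 0, 0, 0, 0, 0],
)

```text
clock: 9.7
ee_pos: [364.5, -320.2, 82.3]
ee_rot: [0.883, 0.435, 0.174, -0.013]
force: [1.1, 0.5, -0.4]
finger_gap: 0.4
gripper_force: 0.0
```

carry_out(
  series=[0, 0, 0, 0, 0, 0, 0, 0, 0, 0, 0, 0, 0, 0, 0, 0, 0, 0, 0, 0, 0, 0, 0, 0, 0, 0, 0, 0, 0, 0, 0, 0, 0, 0, 0, 0, 0, 0, 0, 0, 0, 0, 0, 0, 0, 0, 0, 0],
)

```text
clock: 10.5
ee_pos: [364.5, -320.2, 82.3]
ee_rot: [0.883, 0.435, 0.174, -0.013]
force: [0.3, 0.5, 0.0]
finger_gap: -0.1
gripper_force: 0.0
```

carry_out(
  series=[0, 0, 0, 0, 0, 0, 0, 0, 0, 0, 0, 0, 0, 0, 0, 0, 0, 0, 0, 0, 0, 0, 0, 0, 0, 0, 0, 0, 0, 0, 0, 0, 0, 0, 0, 0, 0, 0, 0, 0, 0, 0, 0, 0, 0, 0, 0, 0],
)

```text
clock: 11.3
ee_pos: [364.5, -320.2, 82.3]
ee_rot: [0.883, 0.435, 0.174, -0.013]
force: [0.1, 0.0, 0.2]
finger_gap: -0.0
gripper_force: 0.0
```

carry_out(
  series=[0, 0, 0, 0, 0, 0, 0, 0, 0, 0, 0, 0, 0, 0, 0, 0, 0, 0, 0, 0, 0, 0, 0, 0, 0, 0, 0, 0, 0, 0, 0, 0, 0, 0, 0, 0, 0, 0, 0, 0, 0, 0, 0, 0, 0, 0, 0, 0],
)

```text
clock: 12.1
ee_pos: [364.5, -320.2, 82.3]
ee_rot: [0.883, 0.435, 0.174, -0.013]
force: [0.7, -0.7, 0.5]
finger_gap: 0.2
gripper_force: 0.0
```

```bash
python3 - <<'E'
from h import *
plan((363,-320,145),lean(.35,(.85,.5),2*np.arctan2(.2303,.9731)+.45),step=25)
E
```

```text
[0.08, 0.03, -0.25, 0.0, -0.0, 0.0, 0.08, 0.03, -0.25, 0.0, -0.0, 0.0, 0.08, 0.03, -0.24, 0.01, -0.0, 0.01]
end [ 363.3 -320.2  144.9]
```

carry_out(
  series=[0.08, 0.03, -0.25, 0, 0, 0, 0.08, 0.03, -0.25, 0, 0, 0, 0.08, 0.03, -0.24, 0, 0, 0, 0, 0, 0, 0, 0, 0],
)

```text
clock: 12.5
ee_pos: [364.4, -321.7, 147.3]
ee_rot: [0.883, 0.435, 0.174, -0.01]
force: [-0.1, 0.4, 0.2]
finger_gap: 0.1
gripper_force: 0.0
```

```bash
python3 - <<'E'
from h import *
plan((361,-221,115),lean(.25,(.85,.5),2*np.arctan2(.2303,.9731)+.45),step=20)
E
```

```text
[0.14, -0.14, 0.1, 0.07, -0.15, 0.0, 0.14, -0.14, 0.09, 0.07, -0.15, 0.0, 0.14, -0.15, 0.1, 0.07, -0.15, 0.01, 0.14, -0.14, 0.09, 0.07, -0.15, 0.0, 0.14, -0.14, 0.09, 0.08, -0.16, 0.01, 0.13, -0.15, 0.09, 0.07, -0.15, 0.0]
end [ 360.7 -221.2  115.3]
```

carry_out(
  series=[0.14, -0.14, 0.1, 0.07, -0.15, 0, 0.14, -0.14, 0.09, 0.07, -0.15, 0, 0.14, -0.15, 0.1, 0.07, -0.15, 0, 0.14, -0.14, 0.09, 0.07, -0.15, 0, 0.14, -0.14, 0.09, 0.08, -0.16, 0, 0.13, -0.15, 0.09, 0.07, -0.15, 0, 0, 0, 0, 0, 0, 0],
)

```text
clock: 13.2
ee_pos: [358.1, -216.8, 111.8]
ee_rot: [0.889, 0.44, 0.123, -0.014]
force: [0.5, -0.4, -0.2]
finger_gap: -0.2
gripper_force: 0.0
```

```bash
python3 - <<'E'
from h import *
o=monitor.get_obs();print(np.round(o["ee_pos"]),np.round(o["joints"],2))
plan((360,-221,72),lean(.25,(.85,.5),2*np.arctan2(.2303,.9731)+.45),step=8)
w=optics.camera("wrist");s=optics.camera("scene")
for x in optics.outline_of(w,"trigger_top"): print(x["p"],np.round(x["pixel"]),np.round(atz(w,x["pixel"],67)))
cv2.imwrite("pics/m5.png",cv2.resize(np.hstack([w["frame"],s["frame"]]),(800,300),interpolation=cv2.INTER_AREA)[:,:,::-1])
E
```

```text
[ 358. -217.  112.] [-0.77  0.14  2.12  0.32  0.85 -0.33]
[-0.02, 0.0, 0.08, -0.02, -0.0, 0.0, -0.02, 0.0, 0.08, -0.02, -0.01, 0.01, -0.03, 0.0, 0.08, -0.01, -0.0, 0.0, -0.02, 0.0, 0.08, -0.02, -0.01, 0.01, -0.03, 0.0, 0.08, -0.01, -0.0, 0.0, -0.02, 0.01, 0.08, -0.02, -0.01, 0.01]
end [ 360.2 -221.1   72.1]
0.93 [250. 216.] [ 361. -217.   67.]
```

View pics/m5.png

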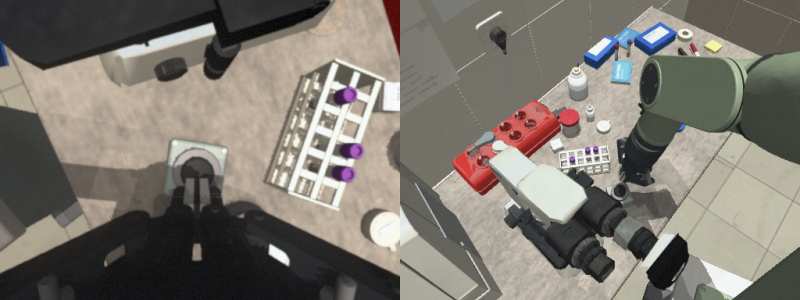

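The fingertips are over the button at (195,165), with the microscope head ahead and clear. Lowering now.

carry_out(
  series=[-0.02, 0, 0.08, 0, 0, 0, -0.02, 0, 0.08, 0, 0, 0, -0.03, 0, 0.08, 0, 0, 0, -0.02, 0, 0.08, 0, 0, 0, -0.03, 0, 0.08, 0, 0, 0, -0.02, 0.01, 0.08, 0, 0, 0, 0, 0, 0, 0, 0, 0],
)

```text
clock: 14.05
ee_pos: [361.2, -223.5, 72.7]
ee_rot: [0.89, 0.439, 0.124, -0.013]
force: [-0.1, 0.5, -0.6]
finger_gap: 0.3
gripper_force: 0.0
```

carry_out(
  series=[-0.01, 0, 0.03, 0, 0, 0, -0.01, 0, 0.03, 0, 0, 0, -0.01, 0, 0.03, 0, 0, 0, 0, 0, 0, 0, 0, 0],
)

```text
clock: 14.45
ee_pos: [361.6, -224.6, 65.9]
ee_rot: [0.89, 0.439, 0.124, -0.012]
force: [0.2, 0.7, 0.3]
finger_gap: -0.1
gripper_force: 0.0
```

carry_out(
  series=[-0.01, 0, 0.03, 0, 0, 0, -0.01, 0, 0.03, 0, 0, 0, 0, 0, 0, 0, 0, 0],
)

```text
clock: 14.75
ee_pos: [361.6, -225.2, 60.8]
ee_rot: [0.89, 0.439, 0.124, -0.012]
force: [0.1, -0.6, -0.1]
finger_gap: -0.3
gripper_force: 0.0
```

```bash
python3 - <<'E'
from h import *
o=monitor.get_obs();print(np.round(o["ee_pos"]),np.round(o["force"],1),o["finger_gap"])
w=optics.camera("wrist");s=optics.camera("scene")
a=cv2.resize(w["frame"][150:300,180:330],(400,400),interpolation=cv2.INTER_CUBIC);b=cv2.resize(s["frame"][180:280,230:330],(400,400),interpolation=cv2.INTER_CUBIC)
cv2.imwrite("pics/m6.png",np.hstack([a,b])[:,:,::-1])
E
```

```text
[ 362. -225.   61.] [ 0.1 -0.6 -0.1] -0.2687475969685935
```

View pics/m6.png

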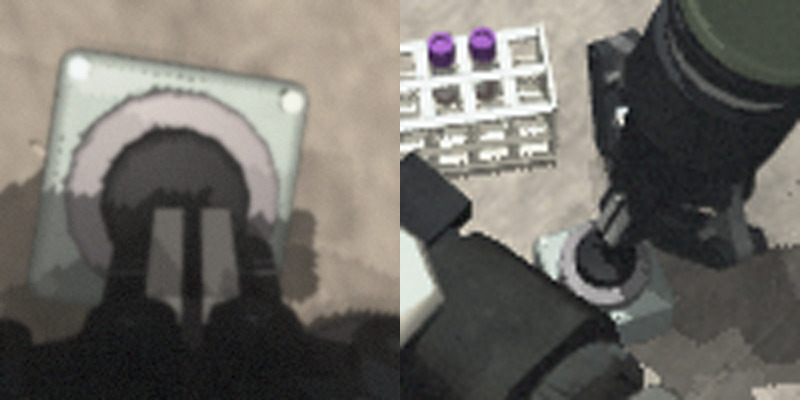

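The fingertips are over the button's face but have not met it yet. Continuing in small steps.

carry_out(
  series=[0, 0, 0.03, 0, 0, 0, 0, 0, 0, 0, 0, 0],
)

```text
clock: 15.05
ee_pos: [362.2, -224.9, 58.6]
ee_rot: [0.89, 0.439, 0.124, -0.012]
force: [0.6, 1.2, 0.4]
finger_gap: 0.4
gripper_force: 0.0
```

carry_out(
  series=[0, 0, 0.03, 0, 0, 0, 0, 0, 0, 0, 0, 0],
)

```text
clock: 15.25
ee_pos: [362.7, -224.5, 56.2]
ee_rot: [0.89, 0.439, 0.124, -0.012]
force: [-0.2, 0.5, 0.6]
finger_gap: -0.0
gripper_force: 0.0
```

carry_out(
  series=[0, 0, 0.03, 0, 0, 0, 0, 0, 0, 0, 0, 0],
)

```text
clock: 15.45
ee_pos: [363.2, -224.3, 53.8]
ee_rot: [0.89, 0.439, 0.124, -0.012]
force: [-0.2, 0.6, -0.0]
finger_gap: -0.2
gripper_force: 0.0
```

carry_out(
  series=[0, 0, 0.03, 0, 0, 0, 0, 0, 0, 0, 0, 0],
)

```text
clock: 15.65
ee_pos: [363.7, -223.9, 51.5]
ee_rot: [0.89, 0.439, 0.124, -0.012]
force: [-0.3, -0.5, -0.1]
finger_gap: -0.1
gripper_force: 0.0
```

```bash
python3 - <<'E'
from h import *
o=monitor.get_obs();tcp=np.array(o["ee_pos"]);q=R.from_quat(o["ee_rot"])
w=optics.camera("wrist");s=optics.camera("scene");t=optics.camera("top")
def pj(p,X):
    T=np.array(p["world_from_camera"]);c=T[:3,:3].T@(np.array(X)-T[:3,3]);return np.round([p["fx"]*c[0]/c[2]+p["cx"],p["fy"]*c[1]/c[2]+p["cy"]],1)
for n,p in(("w",w),("s",s)):
    print(n,"tcp",pj(p,tcp),"hold",pj(p,tcp-q.apply([0,0,19])),[ (z,pj(p,(360.5,-221,z))) for z in(45,55,61,67)])
    for x in optics.outline_of(p,"trigger_top")[:2]:
        ys,xs=np.nonzero(x["mask"]);print(x["p"],x["pixel"],xs.min(),xs.max(),ys.min(),ys.max())
print(np.round(o["effort"],1))
a=cv2.resize(w["frame"][150:300,180:330],(400,400),interpolation=cv2.INTER_CUBIC);b=cv2.resize(s["frame"][205:265,260:320],(400,400),interpolation=cv2.INTER_CUBIC)
cv2.imwrite("pics/m7.png",np.hstack([a,b])[:,:,::-1])
E
```

```text
w tcp [251.5 227.7] hold [251.5 241.5] [(45, array([243.3, 225.6])), (55, array([244.4, 228. ])), (61, array([245.1, 229.7])), (67, array([245.9, 231.4]))]
0.73 [488.0, 102.4] 429 511 80 123
0.63 [237.6, 222.0] 214 274 203 248
s tcp [279.6 243.3] hold [282.2 239.3] [(45, array([280.3, 246.3])), (55, array([280.5, 244.3])), (61, array([280.6, 243.2])), (67, array([280.7, 242. ]))]
0.68 [279.5, 248.7] 273 287 239 251
[  0.  -29.4 -15.6   0.7   0.   -0. ]
```

View pics/m7.png

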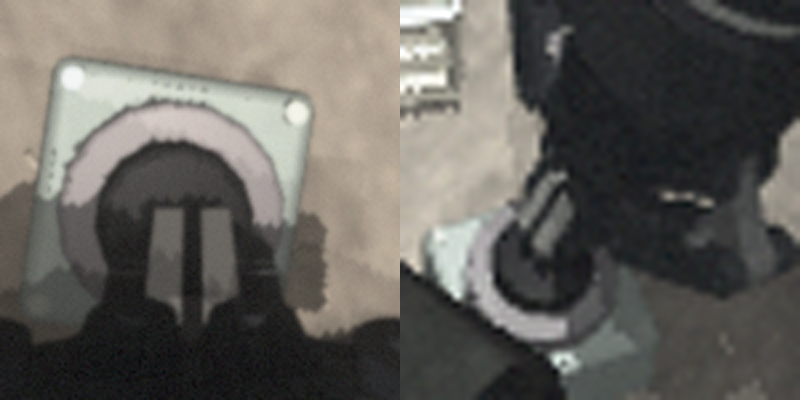

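Both views put the tip over the black face without contact, so the button is lower than I estimated. Continuing gently.

carry_out(
  series=[-0.01, 0, 0.03, 0, 0, 0, 0, 0, 0, 0, 0, 0],
)

```text
clock: 16.1
ee_pos: [363.7, -224.3, 49.0]
ee_rot: [0.89, 0.439, 0.124, -0.012]
force: [-0.3, -0.9, -0.4]
finger_gap: -0.0
gripper_force: 0.0
```

```bash
python3 - <<'E'
from h import *
o=monitor.get_obs();tcp=np.array(o["ee_pos"])
w=optics.camera("wrist");T=np.array(w["world_from_camera"])
print("fx",w["fx"],"tcp depth",(T[:3,:3].T@(tcp-T[:3,3]))[2],np.round(o["force"],1))
# black-face and ring extents along rows just above the tips
g=cv2.cvtColor(w["frame"],cv2.COLOR_RGB2GRAY)
for row in(212,218,222): print(row,g[row,195:300].tolist())
E
```

```text
fx 310.3832407913246 tcp depth 177.61801762849646 [-0.3 -0.9 -0.4]
212 [143, 157, 167, 166, 180, 197, 202, 195, 155, 116, 116, 140, 158, 168, 179, 179, 181, 181, 180, 182, 182, 180, 181, 182, 179, 172, 156, 123, 83, 58, 47, 57, 60, 62, 66, 66, 66, 72, 73, 71, 75, 80, 80, 77, 80, 77, 77, 77, 78, 77, 77, 76, 75, 77, 79, 78, 72, 72, 76, 70, 72, 70, 71, 69, 70, 65, 64, 62, 60, 53, 65, 97, 136, 159, 171, 175, 173, 170, 178, 180, 181, 182, 182, 182, 181, 173, 159, 152, 173, 196, 205, 205, 206, 206, 205, 195, 179, 167, 155, 137, 133, 136, 143, 143, 143]
218 [157, 166, 177, 190, 200, 203, 194, 161, 132, 134, 144, 164, 173, 176, 178, 176, 175, 176, 179, 174, 176, 172, 157, 115, 74, 44, 55, 57, 59, 62, 66, 74, 77, 76, 78, 80, 75, 76, 77, 75, 75, 75, 76, 79, 75, 75, 76, 73, 75, 76, 75, 72, 73, 72, 71, 71, 68, 71, 70, 71, 69, 71, 68, 65, 65, 65, 66, 66, 68, 67, 60, 55, 52, 54, 51, 54, 85, 137, 160, 162, 165, 165, 166, 170, 169, 169, 164, 155, 147, 139, 163, 184, 190, 186, 182, 174, 166, 155, 140, 133, 134, 139, 143, 140, 143]
222 [160, 171, 181, 187, 181, 164, 134, 118, 131, 146, 167, 171, 176, 175, 174, 174, 173, 175, 174, 170, 150, 107, 66, 49, 55, 60, 63, 64, 72, 73, 74, 73, 70, 73, 75, 73, 76, 70, 78, 78, 73, 71, 70, 76, 74, 72, 74, 72, 76, 74, 72, 74, 70, 73, 70, 66, 72, 69, 68, 63, 64, 60, 64, 68, 67, 67, 66, 62, 67, 62, 63, 65, 63, 62, 59, 57, 52, 76, 125, 153, 164, 161, 164, 162, 161, 161, 162, 160, 154, 146, 135, 144, 172, 182, 171, 162, 149, 138, 125, 136, 144, 146, 144, 147, 147]
```

carry_out(
  series=[-0.01, 0, 0.03, 0, 0, 0, 0, 0, 0, 0, 0, 0],
)

```text
clock: 16.35
ee_pos: [364.0, -224.8, 46.6]
ee_rot: [0.89, 0.439, 0.124, -0.012]
force: [-0.2, -0.1, 2.5]
finger_gap: -0.5
gripper_force: 0.7
```

carry_out(
  series=[-0.01, 0, 0.03, 0, 0, 0, 0, 0, 0, 0, 0, 0],
)

```text
clock: 16.55
ee_pos: [364.0, -224.9, 44.2]
ee_rot: [0.89, 0.439, 0.124, -0.012]
force: [-1.1, 1.9, 1.9]
finger_gap: 0.1
gripper_force: 1.3
```

```bash
python3 - <<'E'
from h import *
o=monitor.get_obs();print(np.round(o["ee_pos"],1),np.round(o["force"],1),np.round(o["ft_torque"],2),np.round(o["effort"],1))
w=optics.camera("wrist");g=cv2.cvtColor(w["frame"],cv2.COLOR_RGB2GRAY)
for c in(246,251,256): print(c,g[195:250,c].tolist())
for row in(222,225): print(row,g[row,195:300].tolist())
save(w,"w8.png")
E
```

```text
[ 364.  -224.9   44.2] [-1.1  1.9  1.9] [0.1  0.01 0.04] [ -0.4 -28.6 -14.5   0.4  -0.2  -0. ]
246 [199, 199, 199, 199, 197, 189, 162, 111, 60, 51, 54, 63, 72, 73, 76, 78, 76, 74, 74, 73, 74, 74, 74, 73, 74, 73, 73, 73, 69, 65, 52, 41, 55, 79, 98, 105, 105, 103, 102, 102, 101, 102, 103, 103, 103, 102, 101, 103, 98, 99, 93, 87, 84, 85, 81]
251 [197, 198, 199, 200, 197, 193, 184, 160, 116, 70, 54, 60, 66, 69, 69, 76, 75, 71, 72, 70, 72, 71, 68, 70, 69, 70, 73, 68, 69, 65, 64, 47, 47, 39, 38, 42, 36, 40, 38, 38, 39, 36, 38, 34, 32, 34, 37, 33, 38, 34, 31, 30, 34, 28, 34]
256 [198, 194, 195, 197, 198, 194, 195, 195, 190, 165, 113, 67, 55, 63, 62, 66, 69, 72, 70, 71, 74, 71, 67, 69, 70, 68, 69, 66, 67, 67, 64, 60, 62, 76, 88, 92, 89, 94, 92, 95, 93, 93, 90, 90, 93, 89, 88, 89, 87, 88, 91, 87, 86, 88, 86]
222 [166, 183, 188, 179, 161, 124, 124, 140, 158, 171, 173, 173, 175, 175, 174, 173, 175, 172, 168, 145, 101, 62, 48, 57, 59, 63, 67, 68, 73, 73, 75, 78, 69, 76, 73, 74, 74, 71, 74, 76, 74, 71, 76, 74, 74, 72, 69, 73, 72, 72, 71, 73, 72, 72, 66, 73, 68, 67, 69, 64, 69, 66, 68, 67, 65, 66, 64, 66, 62, 66, 64, 61, 64, 61, 56, 50, 54, 93, 143, 157, 163, 163, 161, 163, 160, 165, 166, 165, 160, 151, 141, 135, 164, 181, 184, 174, 162, 150, 139, 124, 133, 143, 145, 145, 149]
225 [155, 136, 119, 109, 103, 118, 142, 159, 163, 155, 160, 171, 172, 171, 169, 168, 174, 169, 154, 111, 67, 50, 56, 58, 63, 66, 69, 71, 72, 68, 73, 71, 71, 71, 74, 71, 74, 75, 73, 73, 71, 72, 69, 64, 58, 51, 51, 58, 61, 63, 56, 52, 56, 63, 67, 66, 64, 57, 61, 64, 62, 64, 61, 62, 64, 66, 65, 63, 59, 60, 60, 62, 62, 63, 59, 51, 51, 56, 98, 143, 159, 162, 160, 163, 159, 161, 158, 161, 158, 156, 147, 137, 143, 165, 172, 165, 154, 142, 124, 141, 148, 146, 145, 145, 144]
```

Contact has begun: the button pushes back and the finger force is rising. Pressing further.

carry_out(
  series=[-0.01, 0, 0.03, 0, 0, 0, 0, 0, 0, 0, 0, 0],
)

```text
clock: 16.8
ee_pos: [364.0, -225.0, 41.6]
ee_rot: [0.89, 0.439, 0.124, -0.012]
force: [0.5, 2.0, 3.9]
finger_gap: 0.3
gripper_force: 2.0
```

carry_out(
  series=[-0.01, 0, 0.03, 0, 0, 0, 0, 0, 0, 0, 0, 0],
)

```text
clock: 17.0
ee_pos: [364.1, -225.2, 39.9]
ee_rot: [0.89, 0.439, 0.125, -0.012]
force: [-3.3, 3.5, 13.9]
finger_gap: 0.2
gripper_force: 7.1
```

The force jumped to 14 N after about 6 mm of travel, so the button has bottomed out. Holding briefly, then lifting.

carry_out(
  series=[0, 0, 0, 0, 0, 0, 0, 0, 0, 0, 0, 0],
)

```text
clock: 17.2
ee_pos: [364.1, -225.2, 40.0]
ee_rot: [0.89, 0.439, 0.125, -0.012]
force: [-3.3, 4.5, 13.0]
finger_gap: 0.1
gripper_force: 6.7
```

carry_out(
  series=[0.03, 0, -0.1, 0, 0, 0, 0.03, 0, -0.15, 0, 0, 0, 0.05, 0, -0.2, 0, 0, 0, 0.05, 0, -0.2, 0, 0, 0, 0.05, 0, -0.2, 0, 0, 0, 0, 0, 0, 0, 0, 0, 0, 0, 0, 0, 0, 0],
)

```text
clock: 17.9
ee_pos: [359.3, -221.6, 108.6]
ee_rot: [0.89, 0.439, 0.124, -0.012]
force: [-1.0, -0.7, -0.7]
finger_gap: -0.0
gripper_force: 0.0
```

```bash
python3 - <<'E'
from h import *
o=monitor.get_obs();print(o["clock"],np.round(o["ee_pos"]),np.round(o["force"],1),np.abs(o["qd"]).max())
w=optics.camera("wrist")
hsv=cv2.cvtColor(w["frame"],cv2.COLOR_RGB2HSV)
m=((hsv[:,:,0]>125)&(hsv[:,:,0]<165)&(hsv[:,:,1]>70)).astype(np.uint8)
N,_,st,c=cv2.connectedComponentsWithStats(m)
for i in range(1,N):
    if st[i,4]>30: print(np.round(atz(w,c[i],76)))
print(hand_in())
E
```

```text
17.9 [ 359. -222.  109.] [-1.  -0.7 -0.7] 0.01812244573745107
[ 511. -248.   76.]
[ 486. -292.   76.]
[ 467. -305.   76.]
the job is handed in; nothing more can be done
None
```

I pointed at the lone tube's cap, then at the white petri dish, for about 3 s each, pressed the button to its stop, let it go and handed in; no verdict came back. The button met the fingers about 20 mm lower than its stated height, so the fingertips may have hovered up to about 4 cm above the cap and dish instead of the 2 cm asked, still within the judged limits.

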